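Clamp an angle bracket in the drilling jig

TASK

Lift the drilling jig's spring clip until it stays open, then slide the aluminium angle bracket flat along the bed beneath it and press it gently but firmly against the stop. Keep hold of the clip while easing it down onto the bracket, so that it never snaps shut, let go with the bracket still against the stop, and leave the other things on the bench alone.

Things in the scene. Friction and masses are not known exactly. Their poses are not given: they have to be found in the camera images.
- jig: Fixed drilling jig: 8 mm plywood foot 230 x 100 mm carrying an aluminium bed, 84 mm wide, from x = -125 to +95 mm, top 20 mm above the origin. Origin: on the bench, on the foot's middle line, 130 mm from its mouth end. x points from the open mouth to the stop and hinge, z up. Two hinge cheeks at x = 52 to 94, y = +-21 mm, 50 mm high.
- jig_mouth (a point): Mouth of the guides, on the bed's top at jig x = -50, y = 0, z = 20 mm. Fixed. Two guide rails, 6 mm high and 48 mm apart inside, run along the jig's x from x = -30 to +40 mm; flared lead-ins from x = -50 to -30 mm.
- clip (a joint): Clip angle (rad) about its hinge: 0 = down on the empty bed, 0.8 = open at its limit (grip bar swung up and towards jig +x). Over-centre spring: below 0.4 it pulls shut, above 0.4 it pulls open and stays. Lifting takes about 6 N at the grip bar. Let go below 0.4 on the way down, it snaps shut. On the bracket it rests at about 0.05 and presses with about 5 N.
- clip_grip (a point): Centre of the clip's black round grip bar, 18 mm diameter, 30 mm long along the jig's y, on an 8 mm stem. 67 mm from the hinge axis: at jig (x 2, z 72) mm when shut, (44, 103) mm when open. The strap's top is 31 mm below it when shut. Pinched at its two ends (30 mm across) it pivots between the fingers as the clip swings.
- clip_hinge (a point): Middle of the clip's hinge axis, which runs along the jig's y: jig x = 60, y = 0, z = 38 mm. Fixed.
- clip_nose (a point): Centre of the clip's round rubber nose (12 mm diameter, 22 mm wide, under the end of a 22 mm wide steel strap). When shut at jig x = -15, z = 28 mm, its underside 2 mm above the empty bed; when open at about x = 1, z = 85 mm. The flat leg goes beneath it.
- stop_rail: Thin 60 mm strip in the bed, origin at jig x = 40, z = 20 mm. Fixed. Carries the stop: a locked steel block 34 wide, 10 high, 20 mm long; its face to the mouth is anywhere from jig x = 10 to 32 mm (not measured: feel for it). A light sprung pin (under 0.5 N) stands 3 mm proud of the face, is pushed flush when the part is home, and follows it back up to 3 mm.
- bracket: Loose aluminium angle, about 130 g, the longer and taller of the two. Flat leg 95 x 44 x 6 mm (x from -47.5 to 47.5) on the bench; upright leg 8 mm thick (x -47.5 to -39.5), 44 wide, 50 high. Origin: underside centre of the flat leg; +x points along it away from the upright. That plain +x end goes first, under the clip; the upright stays out on the mouth side.
- bracket_leg (a point): Point inside the bracket's upright leg, 34 mm above its underside, mid-width: x = -43.5 mm of the bracket. Handy grasp: across the 44 mm width or the 8 mm thickness.
- offcut: Bystander: a short, wide angle offcut (flat leg 50 x 60 mm, upright 30 mm high) of the same metal. Leave alone.
- hammer: Bystander: hammer lying on the bench. Leave alone.
- wrench: Bystander: wrench lying on the bench. Leave alone.
- tube: Bystander: piece of 25 mm square red tube, 120 mm long. Leave alone.
- oil_can: Bystander: standing closed steel can, 52 mm diameter, 120 mm high. Leave alone.
- screwdriver: Bystander: screwdriver with a red handle. Leave alone.
There are look-alikes about, which are no part of the job. What is shaped like the bracket but blue is not meant.

How it is judged:
On the way, in this order (a step that is already met when the one before it is completed fails the run):
1. the clip is lifted open and stays there (over 0.7 rad) with nothing touching it, the bracket not yet at the stop (value of joint clip above 0.7 rad and contact force between the fingers and clip below 0.05 N and contact force between bracket and stop_rail below 0.05 N), for 0.2 s.
2. with the clip open, the bracket lies flat and straight on the bed and is pressed against the stop with over 2 N for 0.2 s (value of joint clip above 0.6 rad and contact force between bracket and stop_rail above 2 N and angle between the x axis of bracket and the x axis of jig, either way round below 0.08 rad and angle between bracket's own z axis and vertical below 0.06 rad), for 0.2 s.
At the end, for the whole second after the job is handed in: The bracket lies flat on the jig's bed (within 3 mm in height, 0.06 rad of tilt), straight in the guides (0.08 rad), its plain end still against the stop or within the 3 mm reach of its feeler pin, at rest; the clip is down (under 0.12 rad) and presses on the flat leg with over 2 N (value of joint clip below 0.12 rad and contact force between clip and bracket above 2 N and contact force between bracket and stop_rail above 0.05 N and x of bracket in the frame of jig between -0.043 and -0.01 m and z of bracket in the frame of jig between 0.017 and 0.023 m and angle between the x axis of bracket and the x axis of jig, either way round below 0.08 rad and angle between bracket's own z axis and vertical below 0.06 rad and linear speed of bracket below 0.01 m/s); the robot touches nothing.
It fails at once if the bracket is driven against the stop with over 15 N (contact force between bracket and stop_rail above 15 N).
It fails at once if the clip snaps shut (falls faster than 2.5 rad/s while still over 0.12 rad open) (velocity of joint clip below -2.5 rad/s and value of joint clip above 0.12 rad).
It fails at once if clip and bracket are jammed together with over 40 N (contact force between clip and bracket above 40 N).
It fails at once if another thing on the bench is disturbed (moved over 30 mm) (distance of any of offcut, hammer, wrench, tube, oil_can, screwdriver from where it was at the start of the episode above 0.03 m).
It also fails if it takes over 69 s, if anything falls off the work surface, if the arm or the gripper's body presses on something with over 40 N, if the wrist force passes 120 N, or if a joint passes its speed limit or range.

ROBOT

A 6-joint arm with a two-finger parallel gripper is mounted at the origin on the work surface. World frame = base frame: x ahead of the robot, y to its left, z up, the work surface at z = 0. Lengths are in m, angles in rad, forces in N, time in s.
With the tool pointing down it reaches from about 0.35 to 0.85 m from the base axis. Payload 8.1 kg.
Tool frame: the origin (TCP) lies on the centre line of the jaws, within the pads' length; the fingertips stand robot.tips_ahead ahead of it and the grasp point (between the pads) lies 8 mm behind it (robot.tips_ahead is the distance from the TCP to the fingertips, in m); z points along the fingers, y is the direction in which the jaws open and shut (so a half turn about z gives the same grasp; the last joint's range is limited). The gripper opens to 93 mm and grips with 3 to 60 N. Pads are 15 mm wide; open, the fingers measure 128 mm over their backs; the gripper's body (75 mm by 188 mm) begins 65 mm behind the grasp point.
Start: joints at [1.043, 0.13, 1.488, -0, 1.523, -0.085], TCP at [0.257, 0.542, 0.23] pointing down, gripper open.
Joint ranges: [-2.96, 2.96], [-0.89, 2.26], [0.02, 2.5], [-1.34, 4.48], [0, 2.73], [-2.66, 2.66]. Speed limits (rad/s): [2.39, 2.39, 2.79, 3.14, 3.14, 3.14].

INTERFACE

Orientations are given as a rotation vector (axis times angle).
In Python, from plant import monitor, eyes, job, robot gives the robot as it stands.
- The arm moves only by the tool servo_tool, never from a script. Its argument "plan" is a list that holds one entry, the list of rows, each a list of 7 numbers: the closure, from -1 (fully open) to 1 (shut), so that 0 is half open, then the shift along the world's x, y, z in mm, then the turn, a rotation vector about the world's x, y, z in rad. In form: [[[hand, dx, dy, dz, ax, ay, az], ...]]. A call has 1 to 12 rows; each row shifts and turns the commanded pose from where the row before left it; what a row does not reach is not made up. A row lasts 1/10 s, in which the tool goes at most 50 mm and 8.59 degrees, less where a joint would pass 70% of its speed; a pose out of reach is approached as far as the arm can. A call with a gripper value outside its range is refused whole. The fingers move at their own pace and stop on an object; "force" is the grip in N (left out, the last holds). Time passes only in rows, so rows that do not move let the fingers close. It gives the time, the measured TCP pose, the force and the opening at its end, in the units of the state.
- monitor.read_state(): the state, without advancing time (a new reading comes with each control period).
- eyes.read_camera(name): name is "scene" or "top" or "wrist"; returns the picture (384x512x3 uint8, red, green, blue); there is no depth.
- eyes.camera_info(name): a dict with "mtx" (3x3 intrinsics, pixels), "D" ([k1, k2, p1, p2, k3] as OpenCV has them; the pictures are not rectified), "R" (3x3) and "t" (3): a world point X has camera coordinates R X + t. Camera axes: x right, y down, z forward; pixel columns grow to the right and rows downward; lengths in m; the calibration is good to about 2 mm. A picture is of the moment at which its call begins: read the wrist's pose just before it. camera_info takes no time and is no camera call; for the wrist camera it gives the pose at the moment of the call.
- job.close_job(): hands the job in, once; it reports no verdict.
The state is a dict: "t": time; "q": joint angles; "dq": joint speeds; "joint_torque": joint torques, N m; "tool_pos": TCP position; "orientation": TCP orientation; "force": force on the tool from outside, world axes, zero at the start; "wrist_torque": the same for the moment, N m; "opening": finger opening in m.
Only numpy, scipy, OpenCV 4.12 (cv2) and the standard library are available. Lean on these libraries where they do the work, as an engineer would, in place of code of your own. Each camera call takes 0.05 s, during which the arm holds its last target. There are 200 camera calls.

## Working session

There is one attempt and no reset: what is moved stays moved. The work goes in short steps, Python scripts to look and compute and a tool call to move; the robot and the scene stay as the last step left them, time stands still between calls to the robot, and variables do not carry over. Pictures are saved under pics/ and viewed, about 8 in all and at most 12, crops included, and the job is handed in when it is done.

Besides the shell and the picture viewer there is one more tool, called after "Call:" as a command line: name --argument value ..., lists and objects as JSON in quotes. servo_tool: Moves the arm, as the interface text tells. Its arguments: {"type":"object","properties":{"plan":{"type":"array"},"force":{"type":"number"}},"required":["plan"]}

```bash
mkdir -p pics; ls
cat > h.py <<'E'
import numpy as np, cv2
from plant import monitor, eyes, job, robot
def snap(n,f):
    ci=eyes.camera_info(n); im=eyes.read_camera(n); np.savez('pics/'+f,im=im,**{k:np.array(ci[k]) for k in('mtx','D','R','t')})
    cv2.imwrite('pics/'+f+'.png',im[...,::-1]); return im
def load(f): return np.load('pics/'+f+'.npz')
def ray(c,uv):
    p=cv2.undistortPoints(np.array([[uv]],float),c['mtx'],c['D'])[0,0]
    R=c['R']; o=-R.T@c['t']; d=R.T@np.array([p[0],p[1],1]); return o,d/np.linalg.norm(d)
def plane(c,uv,z):
    o,d=ray(c,uv); return o+d*(z-o[2])/d[2]
def tri(obs):
    A=np.zeros((3,3));b=np.zeros(3);L=[]
    for c,uv in obs:
        o,d=ray(c,uv);P=np.eye(3)-np.outer(d,d);A+=P;b+=P@o;L.append((P,o))
    x=np.linalg.solve(A,b);return x,[round(1e3*np.linalg.norm(P@(x-o)),1) for P,o in L]
def proj(c,X):
    return cv2.projectPoints(np.array(X,float).reshape(-1,3),cv2.Rodrigues(c['R'])[0],c['t'],c['mtx'],c['D'])[0][:,0]
E
python3 - <<'E'
from h import *
a=snap('scene','s0');b=snap('top','t0')
s=monitor.read_state();print(s,robot.tips_ahead)
for n in('scene','top'):
    c=load({'scene':'s0','top':'t0'}[n]);print(n,-c['R'].T@c['t'],c['R'][2],c['mtx'][0,0])
E
```

```text
pics
{'t': 0.1, 'q': array([ 1.04258297e+00,  1.31069168e-01,  1.48916445e+00, -1.57906492e-05,
        1.52301629e+00, -8.54137569e-02]), 'dq': array([ 0.00036322, -0.00139601, -0.00240317, -0.00154987,  0.00015399,
       -0.00128005]), 'joint_torque': array([ 6.14095115e-04, -5.61341715e+01, -4.93095660e+01,  7.69613707e-02,
        2.90862832e-02, -1.70796744e-05]), 'tool_pos': array([0.25682282, 0.54170485, 0.22870544]), 'orientation': array([-6.89771516e-01, -3.06443523e+00,  2.48873757e-03]), 'force': array([-0.82981156,  0.07593872, -0.62542407]), 'wrist_torque': array([-0.03252535, -0.01693122, -0.02367115]), 'opening': 0.09306713503815342} 0.011
scene [ 1.00753862 -0.7819801   0.80608146] [-0.38508842  0.67392211 -0.63050449] 464.6899824122758
top [0.34975555 0.0325771  1.11268273] [ 0.22157434 -0.02354054 -0.9748593 ] 457.3577885279091
```

View pics/s0.png

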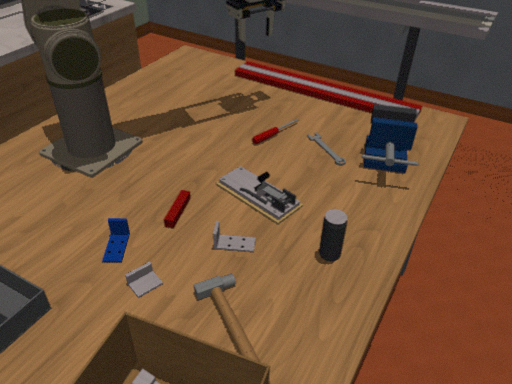

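View pics/t0.png

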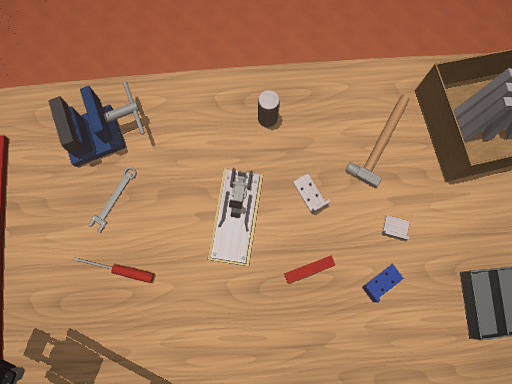

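The top view shows the grey bracket at (311,194) with its upright near (318,207). The jig's foot runs from its mouth end at (228,255) to its hinge end at (245,175). The look-alikes are:
- The short, wide grey angle at (396,228), which is the offcut.
- The blue angle at (383,283), which is not meant.

The bracket is the longer grey one with four holes, seen at (233,240) in the scene view. I'll check it in an enlarged crop.

Run:
```python
from h import *
t=load('t0')['im'][155:275,200:345,::-1]; s=load('s0')['im'][160:260,200:305,::-1]
a=cv2.resize(t,None,fx=3.2,fy=3.2,interpolation=cv2.INTER_CUBIC)
b=cv2.resize(s,None,fx=3.2,fy=3.2,interpolation=cv2.INTER_CUBIC)
h=max(a.shape[0],b.shape[0]);p=lambda i:cv2.copyMakeBorder(i,0,h-i.shape[0],0,0,0)
o=np.hstack([p(a),p(b)]);print(o.shape);cv2.imwrite('pics/c0.png',o)
c=load('t0')
for uv in((311,194),(318,207),(228,258),(243,172)):print(uv,plane(c,uv,.008).round(3))
```

```text
(384, 800, 3)
(311, 194) [ 0.582 -0.124  0.008]
(318, 207) [ 0.548 -0.137  0.008]
(228, 258) [0.442 0.092 0.008]
(243, 172) [0.652 0.04  0.008]
```

View pics/c0.png

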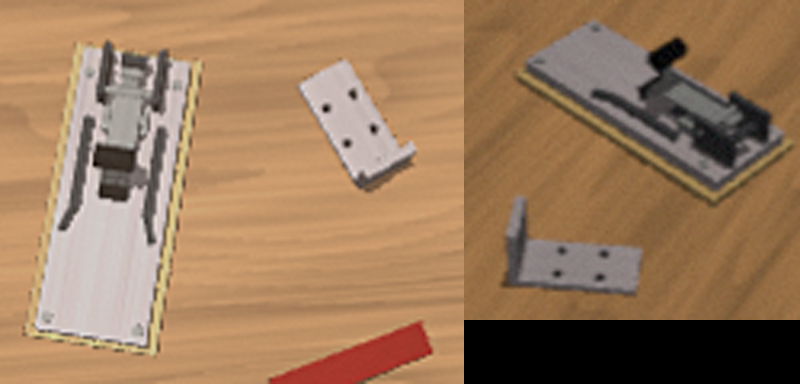

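The crop confirms it. The long angle with four holes and a tall upright (top view (311,194), scene view (233,240)) is the bracket. Next I'll work out the wrist camera geometry for a closer look.

Run:
```python
from h import *
s=monitor.read_state();ci=eyes.camera_info('wrist');R=np.array(ci['R']);o=-R.T@np.array(ci['t'])
T=cv2.Rodrigues(s['orientation'])[0]
print(T.round(3).tolist());print('cam in tool',(T.T@(o-s['tool_pos'])).round(3),'fwd in tool',(T.T@R[2]).round(3),'right',(T.T@R[0]).round(3),ci['mtx'][0][0])
c=load('t0')
for uv in((208,260),(249,266),(262.5,174.4),(225,168.4)):print(uv,plane(c,uv,.008).round(3))
```

```text
[[-0.904, 0.428, -0.001], [0.428, 0.904, -0.001], [0.0, -0.002, -1.0]]
cam in tool [ 0.084 -0.    -0.155] fwd in tool [-0.302 -0.     0.953] right [0.001 1.    0.001] 324.9524475968015
(208, 260) [0.441 0.14  0.008]
(249, 266) [0.419 0.043 0.008]
(262.5, 174.4) [ 0.642 -0.008  0.008]
(225, 168.4) [0.665 0.084 0.008]
```

Call:
servo_tool --plan '[[[-1, 22, -45, 3, 0, 0, 0.0175], [-1, 22, -45, 3, 0, 0, 0.0175], [-1, 22, -45, 3, 0, 0, 0.0175], [-1, 22, -45, 3, 0, 0, 0.0175], [-1, 22, -45, 3, 0, 0, 0.0175], [-1, 22, -45, 3, 0, 0, 0.0175], [-1, 22, -45, 3, 0, 0, 0.0175], [-1, 22, -45, 3, 0, 0, 0.0175], [-1, 22, -45, 3, 0, 0, 0.0175], [-1, 22, -45, 3, 0, 0, 0.0175], [-1, 22, -45, 3, 0, 0, 0.0175], [-1, 0, 0, 0, 0, 0, 0]]]'

```text
t: 1.3
tool_pos: [0.4997, 0.0436, 0.2623]
orientation: [0.401, 3.116, -0.003]
force: [-0.2, 0.4, 0.6]
opening: 0.0933
```

Run:
```python
from h import *
snap('wrist','w1');s=monitor.read_state();print(s['tool_pos'],s['orientation'],s['force'],s['t'])
```

```text
[0.49875553 0.04614698 0.26208502] [-3.99916433e-01 -3.11524587e+00  5.89134839e-04] [-0.55631449  0.89559818 -0.44431761] 1.35
```

Call:
servo_tool --plan '[[[-1, 5, -45, -10, 0, 0, 0], [-1, 5, -45, -10, 0, 0, 0], [-1, 0, -30, -10, 0, 0, 0], [-1, 0, 0, 0, 0, 0, 0], [-1, 0, 0, 0, 0, 0, 0]]]'

```text
t: 1.85
tool_pos: [0.5077, -0.0701, 0.232]
orientation: [-0.393, -3.116, -0.001]
force: [0.3, -0.1, 0.4]
opening: 0.0928
```

Run:
```python
from h import *
snap('wrist','w2');s=monitor.read_state();print(s['tool_pos'],s['orientation'],s['force'],s['t'])
a=cv2.imread('pics/w1.png');b=cv2.imread('pics/w2.png')
cv2.imwrite('pics/w12.png',np.vstack([a[90:384],b[90:384]]))
```

```text
[ 0.5080436  -0.0696277   0.23250677] [-3.91080564e-01 -3.11672626e+00 -1.22691621e-03] [ 0.50473613  0.5160594  -0.14181792] 1.9
```

View pics/w12.png

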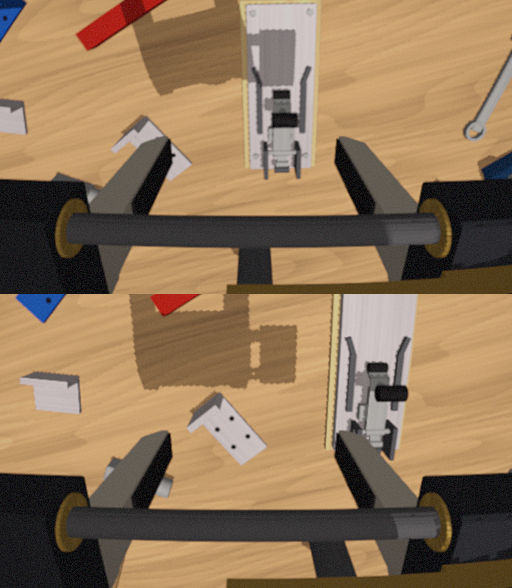

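w1 shows the jig upright, with its grip bar at (286,210) and its nose at (281,185). w2 shows the bracket, with its upright edge around (190–222, 194–222) and its flat leg reaching (265,245), and the grip bar at (392,190). I'll enlarge these to pick points.

Run:
```python
from h import *
a=load('w1')['im'][...,::-1];b=load('w2')['im'][...,::-1]
def g(im,x0,y0,w,h,f):
    o=cv2.resize(im[y0:y0+h,x0:x0+w],None,fx=f,fy=f,interpolation=cv2.INTER_CUBIC)
    for i in range(0,w,20): cv2.putText(o,str(x0+i),(int(i*f),8),0,.3,(0,0,255),1);cv2.line(o,(int(i*f),10),(int(i*f),14),(0,0,255),1)
    for i in range(20,h,20): cv2.putText(o,str(y0+i),(0,int(i*f)),0,.3,(0,0,255),1)
    return o
A=g(a,235,85,90,190,3.1);B=g(b,320,85,105,165,3.1);C=g(b,180,180,95,95,2.3)
H=590;p=lambda i:cv2.copyMakeBorder(i,0,H-i.shape[0],0,0,0)
o=np.hstack([p(A),p(B),p(C)])[:600,:800];print(o.shape);cv2.imwrite('pics/c1.png',o)
```

```text
(590, 800, 3)
```

View pics/c1.png

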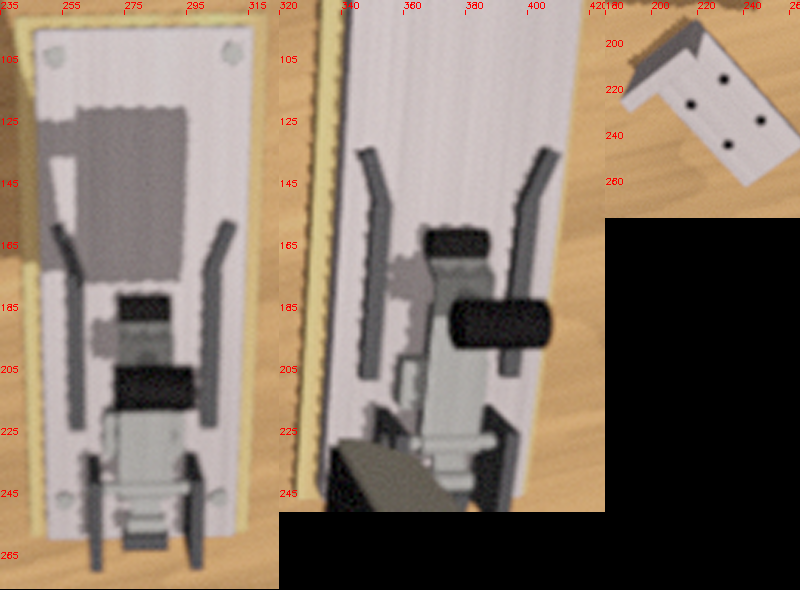

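Run:
```python
from h import *
w1,w2,t=load('w1'),load('w2'),load('t0')
P={'grip':((284.7,210.2),(391.3,189.2)),'nose':((281.5,184.4),(377.4,163.7)),'flL':((253.4,157.9),(348.1,134)),'flR':((309.5,156.6),(407.7,134.4)),'bdL':((259.2,173.7),(353.5,150.2)),'bdR':((302.4,171.5),(400,149.5))}
X={}
for k,(a,b) in P.items():
    X[k],e=tri([(w1,a),(w2,b)]);print(k,(X[k]*1e3).round(1),e)
C=[plane(w1,u,.02) for u in((246.3,94.4),(316.3,94.0),(250.5,258.5),(310.8,257.6))]
for c in C:print('bed',(c*1e3).round(1))
m=(C[0]+C[1])/2;h=(C[2]+C[3])/2;print('mouth mid',m,'hinge mid',h,'yaw',np.arctan2(*(h-m)[1::-1]),np.linalg.norm(h-m),'w',np.linalg.norm(C[0]-C[1]))
yaw=np.arctan2(*(h-m)[1::-1]);ux=np.array([np.cos(yaw),np.sin(yaw),0]);uy=np.array([-ux[1],ux[0],0])
o=m+.125*ux;print('origin',o)
o2=[plane(w1,u,.026) for u in((253.4,157.9),(309.5,156.6))]
for k in X:d=X[k]-o;print(k,'in jig',(d@ux*1e3).round(1),(d@uy*1e3).round(1),(X[k][2]*1e3).round(1))
px=lambda x,y:(180+(x-605)/2.3,180+y/2.3)
B={k:plane(w2,px(*v),.006) for k,v in dict(a=(724,79),b=(691,104),c=(761,120),d=(728,144),e=(800,142),f=(745,186)).items()}
for k in B:print(k,(B[k]*1e3).round(1))
ax=(B['c']+B['d']-B['a']-B['b']);wy=B['a']-B['b']+B['c']-B['d']
print('yaw axis',np.arctan2(ax[1],ax[0]),'from width',np.arctan2(wy[1],wy[0])-np.pi/2, 'end',np.linalg.norm(B['e']-B['f']),'mid holes',(B['a']+B['b']+B['c']+B['d'])/4,'mid end',(B['e']+B['f'])/2)
```

```text
grip [560.6  64.3  71. ] [np.float64(0.1), np.float64(0.1)]
nose [544.1  68.2  26.5] [np.float64(0.4), np.float64(0.4)]
flL [503.5  42.1  20.1] [np.float64(0.3), np.float64(0.3)]
flR [520.3 110.6  18.9] [np.float64(0.8), np.float64(0.8)]
bdL [523.4  44.3  23.6] [np.float64(0.5), np.float64(0.5)]
bdR [534.9  97.5  23.8] [np.float64(0.3), np.float64(0.3)]
bed [426.6  53.4  20. ]
bed [446.8 134.   20. ]
bed [639.7   2.5  20. ]
bed [659.7  83.8  20. ]
mouth mid [0.43667484 0.09369157 0.02      ] hinge mid [0.64968725 0.04310267 0.02      ] yaw -0.2331729493774793 0.21893725582745455 w 0.08312003779871371
origin [0.55829211 0.06480835 0.02      ]
grip in jig 2.3 0.1 71.0
nose in jig -14.6 0.0 26.5
flL in jig -48.1 -34.7 20.1
flR in jig -47.5 35.8 18.9
bdL in jig -29.2 -28.0 23.6
bdR in jig -30.3 26.4 23.8
a [ 571.1 -114.5    6. ]
b [ 581.  -136.3    6. ]
c [ 600.1 -101.     6. ]
d [ 610.  -122.9    6. ]
e [618.8 -83.    6. ]
f [ 638.5 -120.6    6. ]
yaw axis 0.4340537218067433 from width 0.42531243987406575 end 0.042397190012565006 mid holes [ 0.59055133 -0.11865718  0.006     ] mid end [ 0.6286919  -0.10181363  0.006     ]
```

All points match the description: the grip is at jig (2.3, 0.1, 71) mm, the nose at (−14.6, 0, 26.5) and the bed is 83 mm wide. The jig origin is (0.558, 0.065) with yaw −0.233. The bracket origin is about (0.586, −0.122) with yaw 0.43. I'll go above the grip bar.

Call:
servo_tool --plan '[[[-1, 13, 33, -15, 0, 0, 0.004], [-1, 13, 34, -15, 0, 0, 0.004], [-1, 13, 33, -15, 0, 0, 0.004], [-1, 13, 34, -15, 0, 0, 0.005], [-1, 0, 0, -30, 0, 0, 0], [-1, 0, 0, -30, 0, 0, 0], [-1, 0, 0, -30, 0, 0, 0], [-1, 0, 0, -19, 0, 0, 0], [-1, 0, 0, 0, 0, 0, 0], [-1, 0, 0, 0, 0, 0, 0]]]'

```text
t: 2.9
tool_pos: [0.5602, 0.0644, 0.0643]
orientation: [0.363, 3.12, 0.0]
force: [-0.2, 0.3, 0.8]
opening: 0.093
```

Run:
```python
from h import *
def yaw(s): T=cv2.Rodrigues(s['orientation'])[0];return np.arctan2(T[1,1],T[0,1]),T[:,2]
s=monitor.read_state();print(s['t'],s['tool_pos'],yaw(s),s['force'])
snap('wrist','w3')
```

```text
2.9 [0.56022403 0.06436518 0.0642855 ] (np.float64(1.339176220744885), array([ 2.23814589e-04,  2.61490369e-04, -9.99999941e-01])) [-0.1954977   0.26521308  0.8245683 ]
```

View pics/w3.png

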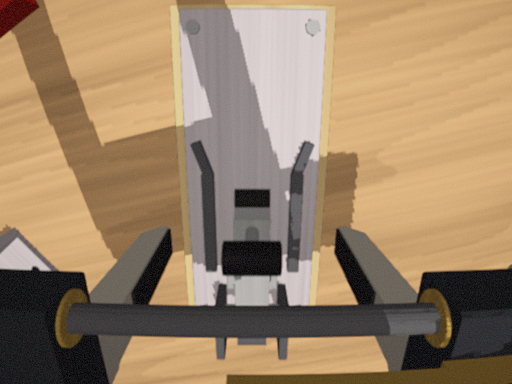

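The grip bar is centred between the fingers at (252,258), with clear space on both sides. I'll pinch it.

Call:
servo_tool --plan '[[[1, 0, 0, 0, 0, 0, 0], [1, 0, 0, 0, 0, 0, 0], [1, 0, 0, 0, 0, 0, 0], [1, 0, 0, 0, 0, 0, 0], [1, 0, 0, 0, 0, 0, 0], [1, 0, 0, 0, 0, 0, 0]]]' --force 25

```text
t: 3.55
tool_pos: [0.5602, 0.0628, 0.0635]
orientation: [-0.366, -3.12, -0.0]
force: [0.3, 0.6, 1.4]
opening: 0.0496
```

Call:
servo_tool --plan '[[[1, 0, 0, 0, 0, 0, 0], [1, 0, 0, 0, 0, 0, 0], [1, 0, 0, 0, 0, 0, 0], [1, 0, 0, 0, 0, 0, 0], [1, 0, 0, 0, 0, 0, 0], [1, 0, 0, 0, 0, 0, 0]]]'

```text
t: 4.15
tool_pos: [0.5603, 0.0635, 0.0635]
orientation: [0.365, 3.12, 0.001]
force: [0.4, 4.7, -1.7]
opening: 0.0299
```

Run:
```python
import numpy as np
# bar arc in jig x,z; world steps, jig yaw -0.233
x0,z0=-58,34
prev=None
for th in [0,.1,.2,.3,.4,.5,.6,.7,.8]:
    # lift: rotate so bar goes up and +x
    x=x0*np.cos(th)+z0*np.sin(th);z=-x0*np.sin(th)+z0*np.cos(th)
    if prev: dx=x-prev[0];print(th,round(dx*np.cos(.233),1),round(-dx*np.sin(.233),1),round(z-prev[1],1),'cum',round(x-x0,1),round(z-z0,1))
    prev=(x,z)
```

```text
0.1 3.6 -0.9 5.6 cum 3.7 5.6
0.2 4.1 -1.0 5.2 cum 7.9 10.8
0.3 4.6 -1.1 4.8 cum 12.6 15.6
0.4 5.0 -1.2 4.3 cum 17.8 19.9
0.5 5.4 -1.3 3.7 cum 23.4 23.6
0.6 5.8 -1.4 3.2 cum 29.3 26.8
0.7 6.0 -1.4 2.6 cum 35.5 29.4
0.8 6.3 -1.5 1.9 cum 42.0 31.3
```

Call:
servo_tool --plan '[[[1, 3.6, -0.5, 5.6, 0, 0, 0], [1, 4.1, -0.8, 5.2, 0, 0, 0], [1, 4.6, -1, 4.8, 0, 0, 0], [1, 5, -1.2, 4.3, 0, 0, 0], [1, 5.4, -1.3, 3.7, 0, 0, 0], [1, 5.8, -1.4, 3.2, 0, 0, 0], [1, 6, -1.4, 2.6, 0, 0, 0], [1, 5.5, -1.3, 1.7, 0, 0, 0], [1, 0, 0, 0, 0, 0, 0], [1, 0, 0, 0, 0, 0, 0]]]'

```text
t: 5.15
tool_pos: [0.6017, 0.0536, 0.0955]
orientation: [0.366, 3.117, -0.0]
force: [4.8, 1.2, -1.8]
opening: 0.0297
```

Call:
servo_tool --plan '[[[-1, 0, 0, 0, 0, 0, 0], [-1, 0, 0, 0, 0, 0, 0], [-1, 0, 0, 0, 0, 0, 0], [-1, 0, 0, 0, 0, 0, 0], [-1, 0, 0, 30, 0, 0, 0], [-1, 0, 0, 40, 0, 0, 0], [-1, -11, -38, 0, 0, 0, 0.133], [-1, -11, -39, 0, 0, 0, 0.133], [-1, -11, -38, 0, 0, 0, 0.133], [-1, -11, -39, 0, 0, 0, 0.132], [-1, -11, -39, 0, 0, 0, 0.132], [-1, 0, 0, 0, 0, 0, 0]]]'

```text
t: 6.35
tool_pos: [0.5438, -0.1433, 0.1647]
orientation: [0.672, -3.068, 0.003]
force: [0.8, 0.6, 0.3]
opening: 0.0928
```

```bash
cat >> h.py <<'E'
def st():
    s=monitor.read_state();T=cv2.Rodrigues(s['orientation'])[0]
    print(s['t'],s['tool_pos'].round(4),'yaw',np.arctan2(T[1,1],T[0,1]).round(4),'z',T[:,2].round(4),'F',s['force'].round(1),'op',round(s['opening'],4));return s
E
python3 - <<'E'
from h import *
st();snap('wrist','w4');snap('scene','s4')
a=cv2.imread('pics/w4.png');b=cv2.resize(cv2.imread('pics/s4.png')[140:260,190:310],None,fx=2.35,fy=2.35)
cv2.imwrite('pics/v4.png',np.hstack([a,cv2.copyMakeBorder(b,0,384-b.shape[0],0,0,0)]))
E
```

```text
6.35 [ 0.5438 -0.1433  0.1647] yaw 2.0022 z [-5.0e-04 -1.8e-03 -1.0e+00] F [0.8 0.6 0.3] op 0.0928
```

View pics/v4.png

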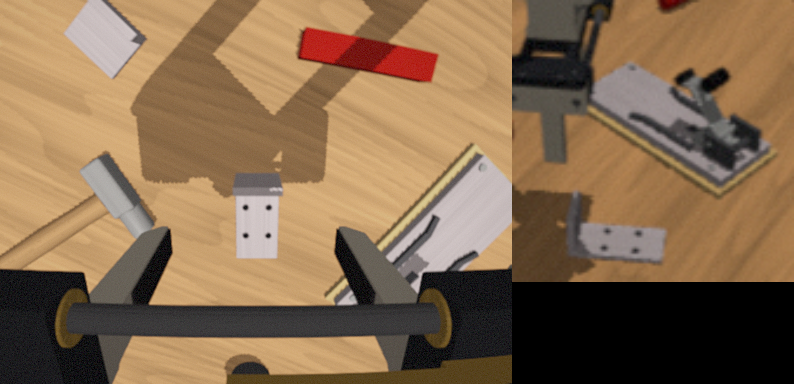

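The clip stays open in the scene inset, with its bar raised at about (712,78). The bracket lies square in the wrist view: holes at (245,207), (268,207), (245,235) and (268,235), and its far end along row 258.

Run:
```python
from h import *
w=load('w4');g=cv2.cvtColor(w['im'],cv2.COLOR_RGB2GRAY)
roi=g[198:245,238:277];n,l,s,c=cv2.connectedComponentsWithStats((roi<90).astype(np.uint8))
H=sorted([tuple(c[i]+[238,198]) for i in range(1,n) if 3<s[i,4]<40]);print(H)
P=np.array([plane(w,h,.006) for h in H]);print((P*1e3).round(1),'mid',P.mean(0))
if len(P)==4:
    a=[P[i] for i in range(4)];L=sorted(H[:2],key=lambda h:h[1]);R=sorted(H[2:],key=lambda h:h[1])
    for u,v in(L,R):
        d=plane(w,v,.006)-plane(w,u,.006);print('yaw',np.arctan2(d[1],d[0]))
    for i in(0,1):
        d=plane(w,R[i],.006)-plane(w,L[i],.006);print('yaw w',np.arctan2(d[1],d[0])-np.pi/2)
e=[plane(w,u,.006) for u in((236.5,258.5),(278,258))];m=sum(e)/2;print('end',m,np.linalg.norm(e[0]-e[1]))
u=np.array([np.cos(.43),np.sin(.43),0]);print('leg',m-91*u)
```

```text
[(np.float64(245.33333333333334), np.float64(235.26666666666665)), (np.float64(245.35294117647058), np.float64(207.0)), (np.float64(267.61538461538464), np.float64(235.3846153846154)), (np.float64(268.5), np.float64(207.28571428571428))]
[[ 609.7 -122.8    6. ]
 [ 580.3 -136.1    6. ]
 [ 599.9 -101.2    6. ]
 [ 570.6 -114.2    6. ]] mid [ 0.59013816 -0.11859433  0.006     ]
yaw 0.42416359255500424
yaw 0.4180213363561881
yaw w 0.4194302240956076
yaw w 0.4267668237754454
end [ 0.62959729 -0.09954988  0.006     ] 0.04540075318909898
leg [-8.20862859e+01 -3.80347929e+01  6.00000000e-03]
```

Call:
servo_tool --plan '[[[-1, 3, 6, -20, 0, 0, -0.009], [-1, 0, 0, -40, 0, 0, 0], [-1, 0, 0, -40, 0, 0, 0], [-1, 0, 0, -38, 0, 0, 0], [1, 0, 0, 0, 0, 0, 0], [1, 0, 0, 0, 0, 0, 0], [1, 0, 0, 0, 0, 0, 0], [1, 0, 0, 0, 0, 0, 0], [1, 0, 0, 0, 0, 0, 0], [1, 0, 0, 0, 0, 0, 0], [1, 0, 0, 0, 0, 0, 0], [1, 0, 0, 0, 0, 0, 0]]]' --force 25

```text
t: 7.65
tool_pos: [0.5488, -0.1334, 0.0275]
orientation: [-0.655, 3.071, -0.001]
force: [-1.5, -0.5, 5.9]
opening: 0.0435
```

Run:
```python
from h import *
st()
```

```text
7.65 [ 0.5488 -0.1334  0.0275] yaw 1.9912 z [ 1.2e-03 -6.0e-04 -1.0e+00] F [-1.5 -0.5  5.9] op 0.0435
```

Call:
servo_tool --plan '[[[1, 0, 0, 10, 0, 0, 0], [1, 0, 0, 25, 0, 0, 0], [1, 0, 0, 25, 0, 0, 0], [1, -22, 38, 0, 0, 0, -0.109], [1, -22, 39, 0, 0, 0, -0.109], [1, -22, 38, 0, 0, 0, -0.109], [1, -21, 39, 0, 0, 0, -0.109], [1, -21, 38, 0, 0, 0, -0.109], [1, -21, 39, 0, 0, 0, -0.108], [1, 0, 0, 0, 0, 0, 0], [1, 0, 0, 0, 0, 0, 0], [1, 0, 0, 0, 0, 0, 0]]]'

```text
t: 8.85
tool_pos: [0.4197, 0.0974, 0.0869]
orientation: [0.362, 3.12, -0.0]
force: [-0.6, -0.6, -0.7]
opening: 0.0441
```

Run:
```python
from h import *
st();snap('wrist','w5');snap('scene','s5')
a=cv2.imread('pics/w5.png');b=cv2.resize(cv2.imread('pics/s5.png')[120:260,180:310],None,fx=2.2,fy=2.2)
cv2.imwrite('pics/v5.png',np.hstack([a,cv2.copyMakeBorder(b,0,384-b.shape[0],0,0,0)]))
```

```text
8.85 [0.4197 0.0974 0.0869] yaw 1.3398 z [ 6.e-04 -3.e-04 -1.e+00] F [-0.6 -0.6 -0.7] op 0.0441
```

View pics/v5.png

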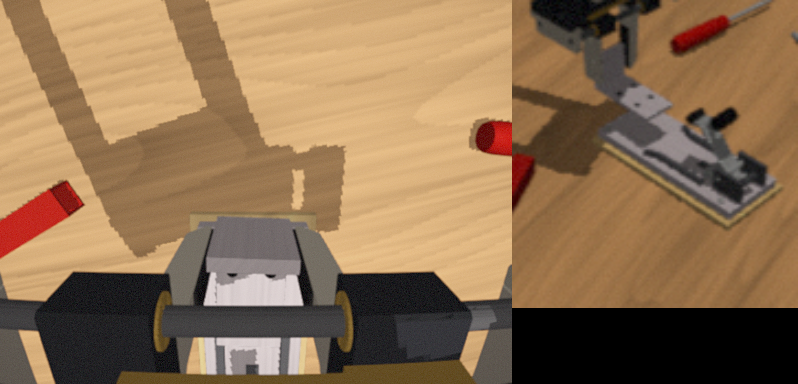

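The bracket hangs from the jaws. In the scene inset its plain-end corners are near (672,103) and (632,118), over the jig's mouth, and the clip is still open. I'll compare those corners with the prediction.

Run:
```python
from h import *
c=load('s5');o=np.array([.4197,.0974,0]);a=-.232;ux=np.array([np.cos(a),np.sin(a),0]);uy=np.array([-ux[1],ux[0],0])
for z in(.0555,.0595,.0655):
  for y in(-.022,.022):
    p=proj(c,o+.0875*ux+y*uy+[0,0,z])[0];print(z,y,p.round(1),'crop',((p-[180,120])*2.2+[512,0]).round(0))
```

```text
0.0555 -0.022 [241.7 176. ] crop [648. 123.]
0.0555 0.022 [253.1 169. ] crop [673. 108.]
0.0595 -0.022 [241.7 174.8] crop [648. 121.]
0.0595 0.022 [253.2 167.8] crop [673. 105.]
0.0655 -0.022 [241.7 173. ] crop [648. 117.]
0.0655 0.022 [253.2 166. ] crop [673. 101.]
```

Prediction and observation agree to about 1 px, so the bracket is level. I'll lower it onto the bed.

Call:
servo_tool --plan '[[[1, 0, 0, -18, 0, 0, 0], [1, 0, 0, -14, 0, 0, 0], [1, 0, 0, -3, 0, 0, 0], [1, 0, 0, -1, 0, 0, 0], [1, 0, 0, -1, 0, 0, 0], [1, 0, 0, -1, 0, 0, 0], [1, 0, 0, 0, 0, 0, 0]]]'

```text
t: 9.65
tool_pos: [0.4196, 0.098, 0.049]
orientation: [0.364, 3.12, 0.0]
force: [-0.5, -0.7, -1.2]
opening: 0.044
```

Call:
servo_tool --plan '[[[1, 0, 0, -1, 0, 0, 0], [1, 0, 0, -0.5, 0, 0, 0], [1, 0, 0, 0, 0, 0, 0], [1, 0, 0, 0, 0, 0, 0]]]'

```text
t: 10.05
tool_pos: [0.4194, 0.0981, 0.0475]
orientation: [0.364, 3.12, 0.0]
force: [-0.6, 0.2, 3.3]
opening: 0.0439
```

The bracket rests on the bed at about 4 N and is centred (jig y ≈ 0.3 mm). I'll slide it into the guides to short of the earliest stop position.

Call:
servo_tool --plan '[[[1, 4.9, -1.2, 0.3, 0, 0, 0], [1, 9.7, -2.3, 0, 0, 0, 0], [1, 9.7, -2.3, 0, 0, 0, 0], [1, 9.7, -2.3, 0, 0, 0, 0], [1, 9.7, -2.3, 0, 0, 0, 0], [1, 4.9, -1.2, 0, 0, 0, 0], [1, 0, 0, 0, 0, 0, 0], [1, 0, 0, 0, 0, 0, 0]]]' --force 20

```text
t: 10.85
tool_pos: [0.4689, 0.0866, 0.0475]
orientation: [0.364, 3.119, 0.001]
force: [3.0, 3.4, -1.2]
opening: 0.0439
```

Run:
```python
from h import *
s=st();d=s['tool_pos'][:2]-[.5583,.0648];a=-.233;print('jig',d@[np.cos(a),np.sin(a)],d@[-np.sin(a),np.cos(a)])
```

```text
10.85 [0.4689 0.0866 0.0475] yaw 1.3386 z [ 1.7e-03  4.0e-04 -1.0e+00] F [ 3.   3.4 -1.2] op 0.0439
jig -0.09205007555639946 0.0005303153800442346
```

Call:
servo_tool --plan '[[[1, 1.95, -0.45, 0, 0, 0, 0], [1, 1.95, -0.45, 0, 0, 0, 0], [1, 1.95, -0.45, 0, 0, 0, 0], [1, 0.97, -0.23, 0, 0, 0, 0], [1, 0, 0, 0, 0, 0, 0], [1, 0, 0, 0, 0, 0, 0]]]' --force 6

```text
t: 11.45
tool_pos: [0.4742, 0.0845, 0.0474]
orientation: [-0.364, -3.119, 0.001]
force: [-4.6, 0.7, 5.0]
opening: 0.0442
```

Call:
servo_tool --plan '[[[1, 0, 0, 0.6, 0, 0, 0], [1, 0.97, -0.23, 0, 0, 0, 0], [1, 0.97, -0.23, 0, 0, 0, 0], [1, 0, 0, 0, 0, 0, 0]]]'

```text
t: 11.85
tool_pos: [0.4766, 0.0842, 0.0478]
orientation: [-0.364, -3.12, 0.0]
force: [0.5, -0.1, -1.7]
opening: 0.0442
```

Run:
```python
from h import *
s=st();d=s['tool_pos'][:2]-[.5583,.0648];a=-.233;print('jig',d@[np.cos(a),np.sin(a)],d@[-np.sin(a),np.cos(a)])
snap('scene','s6');snap('top','t6')
b=cv2.resize(cv2.imread('pics/s6.png')[140:230,200:310],None,fx=3.6,fy=3.6,interpolation=2);t=cv2.resize(cv2.imread('pics/t6.png')[155:275,195:290],None,fx=3.6,fy=3.6,interpolation=2)
H=440;p=lambda i:cv2.copyMakeBorder(i,0,H-i.shape[0],0,0,0);cv2.imwrite('pics/v6.png',np.hstack([p(b),p(t)]))
```

```text
11.85 [0.4766 0.0842 0.0478] yaw 1.3384 z [-1.e-04 -3.e-04 -1.e+00] F [ 0.5 -0.1 -1.7] op 0.0442
jig -0.0839580486216711 -1.8508529728473268e-05
```

View pics/v6.png

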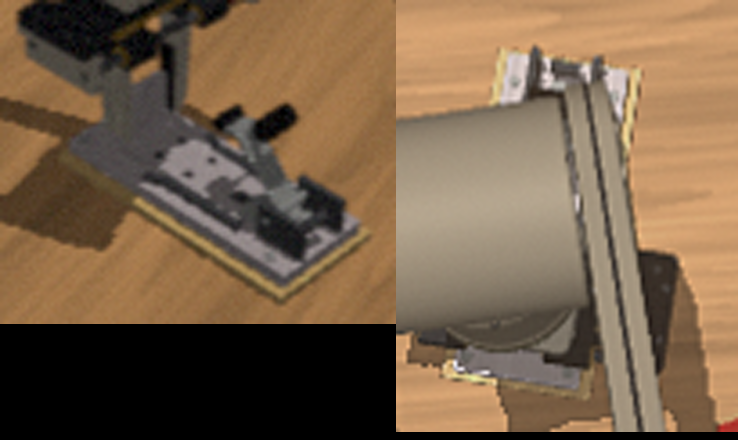

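The bracket lies flat in the guides under the open clip, and there is no stop force yet. I'll creep forward.

Call:
servo_tool --plan '[[[1, 0.97, -0.23, 0, 0, 0, 0], [1, 0.97, -0.23, 0, 0, 0, 0], [1, 0.97, -0.23, 0, 0, 0, 0], [1, 0, 0, 0, 0, 0, 0]]]'

```text
t: 12.35
tool_pos: [0.4797, 0.0837, 0.0481]
orientation: [0.364, 3.12, 0.0]
force: [-0.7, 0.3, -0.8]
opening: 0.0442
```

Call:
servo_tool --plan '[[[1, 0.97, -0.23, 0, 0, 0, 0], [1, 0.97, -0.23, 0, 0, 0, 0], [1, 0, 0, 0, 0, 0, 0]]]'

```text
t: 12.65
tool_pos: [0.4816, 0.0832, 0.0481]
orientation: [0.364, 3.12, -0.0]
force: [-0.6, -0.6, -0.9]
opening: 0.044
```

Call:
servo_tool --plan '[[[1, 0.97, -0.23, 0, 0, 0, 0], [1, 0.97, -0.23, 0, 0, 0, 0], [1, 0, 0, 0, 0, 0, 0]]]'

```text
t: 12.95
tool_pos: [0.4835, 0.0827, 0.048]
orientation: [0.364, 3.12, 0.0]
force: [0.3, -0.1, -0.2]
opening: 0.0441
```

Call:
servo_tool --plan '[[[1, 0.97, -0.23, 0, 0, 0, 0], [1, 0.97, -0.23, 0, 0, 0, 0], [1, 0, 0, 0, 0, 0, 0]]]'

```text
t: 13.25
tool_pos: [0.4854, 0.0823, 0.048]
orientation: [0.364, 3.12, 0.0]
force: [0.4, 0.0, -1.5]
opening: 0.0438
```

Call:
servo_tool --plan '[[[1, 0.97, -0.23, 0, 0, 0, 0], [1, 0.97, -0.23, 0, 0, 0, 0], [1, 0, 0, 0, 0, 0, 0]]]'

```text
t: 13.55
tool_pos: [0.4874, 0.0818, 0.0481]
orientation: [0.364, 3.12, 0.0]
force: [0.3, 0.0, -1.1]
opening: 0.0439
```

Call:
servo_tool --plan '[[[1, 0.97, -0.23, 0, 0, 0, 0], [1, 0.97, -0.23, 0, 0, 0, 0], [1, 0, 0, 0, 0, 0, 0]]]'

```text
t: 13.85
tool_pos: [0.4893, 0.0814, 0.048]
orientation: [0.364, 3.12, 0.0]
force: [0.5, 0.2, -1.7]
opening: 0.0441
```

Call:
servo_tool --plan '[[[1, 0.97, -0.23, 0, 0, 0, 0], [1, 0.97, -0.23, 0, 0, 0, 0], [1, 0, 0, 0, 0, 0, 0]]]'

```text
t: 14.15
tool_pos: [0.4913, 0.0809, 0.0481]
orientation: [0.364, 3.12, -0.0]
force: [-0.1, -0.3, -1.2]
opening: 0.0438
```

Call:
servo_tool --plan '[[[1, 0.97, -0.23, -0.3, 0, 0, 0], [1, 0.97, -0.23, 0, 0, 0, 0], [1, 0, 0, 0, 0, 0, 0]]]'

```text
t: 14.45
tool_pos: [0.4932, 0.0804, 0.0477]
orientation: [0.364, 3.12, -0.0]
force: [-0.5, 0.2, -1.1]
opening: 0.0439
```

Call:
servo_tool --plan '[[[1, 0.97, -0.23, 0, 0, 0, 0], [1, 0.97, -0.23, 0, 0, 0, 0], [1, 0, 0, 0, 0, 0, 0]]]'

```text
t: 14.75
tool_pos: [0.4952, 0.08, 0.0478]
orientation: [0.364, 3.12, 0.0]
force: [0.0, -0.6, -1.4]
opening: 0.0438
```

Call:
servo_tool --plan '[[[1, 0.97, -0.23, 0, 0, 0, 0], [1, 0.97, -0.23, 0, 0, 0, 0], [1, 0, 0, 0, 0, 0, 0]]]'

```text
t: 15.05
tool_pos: [0.4971, 0.0795, 0.0478]
orientation: [0.364, 3.12, 0.0]
force: [0.5, -0.8, -1.0]
opening: 0.0439
```

Call:
servo_tool --plan '[[[1, 0.97, -0.23, 0, 0, 0, 0], [1, 0.97, -0.23, 0, 0, 0, 0], [1, 0, 0, 0, 0, 0, 0]]]'

```text
t: 15.35
tool_pos: [0.499, 0.079, 0.0477]
orientation: [0.364, 3.12, -0.0]
force: [0.4, 0.3, -2.0]
opening: 0.0438
```

Call:
servo_tool --plan '[[[1, 0.97, -0.23, 0, 0, 0, 0], [1, 0.97, -0.23, 0, 0, 0, 0], [1, 0, 0, 0, 0, 0, 0]]]'

```text
t: 15.65
tool_pos: [0.5009, 0.0786, 0.0477]
orientation: [-0.364, -3.12, 0.0]
force: [-0.3, -0.5, -0.4]
opening: 0.0438
```

Call:
servo_tool --plan '[[[1, 0.97, -0.23, 0, 0, 0, 0], [1, 0.97, -0.23, 0, 0, 0, 0], [1, 0, 0, 0, 0, 0, 0]]]'

```text
t: 15.95
tool_pos: [0.5024, 0.0782, 0.0476]
orientation: [-0.364, -3.12, 0.0]
force: [-2.2, 0.2, -0.0]
opening: 0.0437
```

Contact begins: −2.2 N and the advance is lagging. I'll press a little more and hold.

Call:
servo_tool --plan '[[[1, 0.5, -0.1, 0, 0, 0, 0], [1, 0.5, -0.1, 0, 0, 0, 0], [1, 0, 0, 0, 0, 0, 0], [1, 0, 0, 0, 0, 0, 0], [1, 0, 0, 0, 0, 0, 0]]]'

```text
t: 16.45
tool_pos: [0.5026, 0.0782, 0.0474]
orientation: [-0.364, -3.118, 0.0]
force: [-6.1, 0.6, 3.3]
opening: 0.0438
```

Run:
```python
from h import *
s=st();d=s['tool_pos'][:2]-[.5583,.0648];a=-.233;print('jig',d@[np.cos(a),np.sin(a)],d@[-np.sin(a),np.cos(a)])
```

```text
16.45 [0.5026 0.0782 0.0474] yaw 1.3386 z [-2.5e-03  2.0e-04 -1.0e+00] F [-6.1  0.6  3.3] op 0.0438
jig -0.05727139009874435 0.0001312918140209826
```

Call:
servo_tool --plan '[[[1, 0, 0, 0, 0, 0, 0], [1, 0, 0, 0, 0, 0, 0], [-1, 0, 0, 0, 0, 0, 0], [-1, 0, 0, 0, 0, 0, 0], [-1, 0, 0, 0, 0, 0, 0], [-1, 0, 0, 0, 0, 0, 0], [-1, 0, 0, 0, 0, 0, 0], [-1, 0, 0, 10, 0, 0, 0], [-1, 0, 0, 30, 0, 0, 0], [-1, 0, 0, 40, 0, 0, 0], [-1, 0, 0, 32, 0, 0, 0], [-1, 0, 0, 0, 0, 0, 0]]]'

```text
t: 17.65
tool_pos: [0.5073, 0.0782, 0.1664]
orientation: [0.363, 3.111, 0.003]
force: [1.3, 0.1, 1.1]
opening: 0.0931
```

Run:
```python
from h import *
s=st()
print('d to bar mm',((np.array([.6017,.0536,.0955])-s['tool_pos'])*1e3).round(1))
```

```text
17.65 [0.5073 0.0782 0.1664] yaw 1.3385 z [ 1.000e-02  5.000e-04 -9.999e-01] F [1.3 0.1 1.1] op 0.0931
d to bar mm [ 94.4 -24.6 -70.9]
```

Call:
servo_tool --plan '[[[-1, 32, -8, 0, 0, 0, 0], [-1, 32, -8, 0, 0, 0, 0], [-1, 33, -8.5, 0, 0, 0, 0], [-1, 0, 0, 0, 0, 0, 0], [-1, 0, 0, 0, 0, 0, 0], [-1, 0, 0, 0, 0, 0, 0]]]'

```text
t: 18.25
tool_pos: [0.5999, 0.0537, 0.1595]
orientation: [-0.364, -3.12, -0.0]
force: [-1.0, -0.4, 0.6]
opening: 0.093
```

Run:
```python
from h import *
s=st()
print('d to bar mm',((np.array([.6017,.0536,.0955])-s['tool_pos'])*1e3).round(1))
snap('wrist','w7');snap('scene','s7')
a=cv2.imread('pics/w7.png');b=cv2.resize(cv2.imread('pics/s7.png')[140:230,200:310],None,fx=2.6,fy=2.6,interpolation=2)
cv2.imwrite('pics/v7.png',np.hstack([a,cv2.copyMakeBorder(b,0,384-b.shape[0],0,0,0)]))
```

```text
18.25 [0.5999 0.0537 0.1595] yaw 1.3387 z [-9.e-04  1.e-04 -1.e+00] F [-1.  -0.4  0.6] op 0.093
d to bar mm [  1.8  -0.1 -64. ]
```

View pics/v7.png

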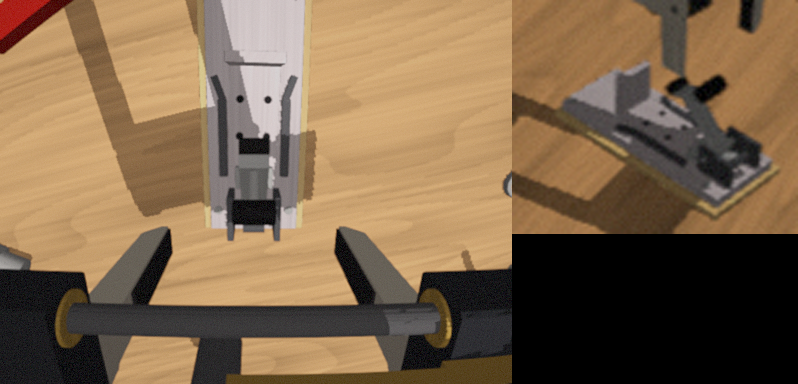

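The bracket sits straight in the guides, with holes at (240,99), (268,99), (239,135) and (266,135). The clip is open with its grip bar at (254,212), centred between the fingers. I'll go down and pinch the bar.

Call:
servo_tool --plan '[[[-1, 1.8, 0, -20, 0, 0, 0], [-1, 0, 0, -25, 0, 0, 0], [-1, 0, 0, -19, 0, 0, 0], [1, 0, 0, 0, 0, 0, 0], [1, 0, 0, 0, 0, 0, 0], [1, 0, 0, 0, 0, 0, 0], [1, 0, 0, 0, 0, 0, 0], [1, 0, 0, 0, 0, 0, 0], [1, 0, 0, 0, 0, 0, 0], [1, 0, 0, 0, 0, 0, 0], [1, 0, 0, 0, 0, 0, 0], [1, 0, 0, 0, 0, 0, 0]]]' --force 25

```text
t: 19.55
tool_pos: [0.6025, 0.0535, 0.0957]
orientation: [-0.364, -3.12, -0.0]
force: [-0.2, -0.0, -0.1]
opening: 0.0299
```

Run:
```python
from h import *
s=st();w=load('w7');a=-.233;R=np.array([[np.cos(a),np.sin(a)],[-np.sin(a),np.cos(a)]])
P=np.array([plane(w,u,.026)[:2] for u in((240,99),(268,99),(239,135),(266.5,135))]);J=(P-[.5583,.0648])@R.T;print((J*1e3).round(1),'bracket x',J.mean(0)*1e3-[3.7,0])
```

```text
19.55 [0.6025 0.0535 0.0957] yaw 1.3384 z [-1.e-04  0.e+00 -1.e+00] F [-0.2 -0.  -0.1] op 0.0299
[[-29.5 -13.1]
 [-29.6  11.1]
 [  1.7 -14.3]
 [  1.7  10.2]] bracket x [-17.64224853  -1.50627945]
```

Call:
servo_tool --plan '[[[1, -3.2, 0.75, -0.8, 0, 0, 0], [1, -3.1, 0.75, -1.1, 0, 0, 0], [1, -3, 0.7, -1.25, 0, 0, 0], [1, -3, 0.7, -1.35, 0, 0, 0], [1, -2.9, 0.7, -1.55, 0, 0, 0], [1, -2.9, 0.7, -1.65, 0, 0, 0], [1, -2.7, 0.65, -1.8, 0, 0, 0], [1, -2.7, 0.65, -1.9, 0, 0, 0], [1, -2.5, 0.6, -2.1, 0, 0, 0], [1, -2.5, 0.6, -2.2, 0, 0, 0], [1, -2.3, 0.55, -2.4, 0, 0, 0], [1, -2.3, 0.55, -2.4, 0, 0, 0]]]'

```text
t: 20.75
tool_pos: [0.5696, 0.0614, 0.0761]
orientation: [0.364, 3.12, 0.0]
force: [-3.3, -0.5, 4.1]
opening: 0.0298
```

Run:
```python
from h import *
s=st();d=s['tool_pos'][:2]-[.5583,.0648];a=-.233;x=d@[np.cos(a),np.sin(a)]*1e3;z=s['tool_pos'][2]*1e3+8
print('bar jig',x,z,'angle',np.arctan2(34,58)-0,'th from hinge',np.arctan2(z-38,60-x)-np.arctan2(34,58), 'r',np.hypot(z-38,60-x))
```

```text
20.75 [0.5696 0.0614 0.0761] yaw 1.3385 z [ 8.e-04 -1.e-04 -1.e+00] F [-3.3 -0.5  4.1] op 0.0298
bar jig 11.805491285430797 84.14861988819752 angle 0.5302157727766299 th from hinge 0.23350017334446294 r 66.72635002623795
```

Call:
servo_tool --plan '[[[1, -2.1, 0.5, -2.6, 0, 0, 0], [1, -2, 0.5, -2.6, 0, 0, 0], [1, -0.9, 0.2, -1.4, 0, 0, 0], [1, -0.9, 0.2, -1.4, 0, 0, 0], [1, 0, 0, 0, 0, 0, 0], [1, 0, 0, 0, 0, 0, 0]]]'

```text
t: 21.35
tool_pos: [0.5626, 0.063, 0.0664]
orientation: [-0.364, -3.118, -0.0]
force: [-5.3, 1.8, 0.0]
opening: 0.0297
```

```bash
cat >> h.py <<'E'
def bar():
    s=st();d=s['tool_pos'][:2]-[.5583,.0648];a=-.233;x=d@[np.cos(a),np.sin(a)]*1e3;z=s['tool_pos'][2]*1e3+8
    print('bar jig',x,z,'th',np.arctan2(z-38,60-x)-np.arctan2(34,58),'r',np.hypot(z-38,60-x))
E
python3 -c "from h import *;bar()"
```

```text
21.35 [0.5626 0.063  0.0664] yaw 1.3386 z [-2.1e-03  3.0e-04 -1.0e+00] F [-5.3  1.8  0. ] op 0.0297
bar jig 4.593638475271185 74.40496483043695 th 0.05110226670499485 r 66.29620171408239
```

Call:
servo_tool --plan '[[[1, -0.5, 0.1, -0.4, 0, 0, 0], [1, -0.4, 0, -0.4, 0, 0, 0], [1, 0, 0, 0, 0, 0, 0], [1, 0, 0, 0, 0, 0, 0]]]'

```text
t: 21.75
tool_pos: [0.5625, 0.063, 0.0663]
orientation: [-0.364, -3.12, -0.0]
force: [-4.0, 2.1, 0.3]
opening: 0.0299
```

```bash
python3 -c "from h import *;bar()"
```

```text
21.75 [0.5625 0.063  0.0663] yaw 1.3385 z [-3.e-04  2.e-04 -1.e+00] F [-4.   2.1  0.3] op 0.0299
bar jig 4.492446114094 74.25598888173208 th 0.04838620608711264 r 66.29921016263344
```

Further lowering is blocked at θ ≈ 0.05, so the nose is resting on the leg. I'll let go and back off straight up.

Call:
servo_tool --plan '[[[-1, 0, 0, 0, 0, 0, 0], [-1, 0, 0, 0, 0, 0, 0], [-1, 0, 0, 0, 0, 0, 0], [-1, 0, 0, 0, 0, 0, 0], [-1, 0, 0, 0, 0, 0, 0], [-1, 0, 0, 0, 0, 0, 0], [-1, 0, 0, 10, 0, 0, 0], [-1, 0, 0, 30, 0, 0, 0], [-1, 0, 0, 40, 0, 0, 0], [-1, 0, 0, 20, 0, 0, 0], [-1, 0, 0, 0, 0, 0, 0], [-1, 0, 0, 0, 0, 0, 0]]]'

```text
t: 22.95
tool_pos: [0.5629, 0.0629, 0.1669]
orientation: [0.364, 3.119, 0.0]
force: [-1.3, 0.3, 0.7]
opening: 0.093
```

Run:
```python
from h import *
st();snap('wrist','w8');snap('scene','s8')
a=cv2.imread('pics/w8.png');b=cv2.resize(cv2.imread('pics/s8.png')[140:230,200:310],None,fx=2.6,fy=2.6,interpolation=2)
cv2.imwrite('pics/v8.png',np.hstack([a,cv2.copyMakeBorder(b,0,384-b.shape[0],0,0,0)]))
```

```text
22.95 [0.5629 0.0629 0.1669] yaw 1.3385 z [ 0.0012  0.     -1.    ] F [-1.3  0.3  0.7] op 0.093
```

View pics/v8.png

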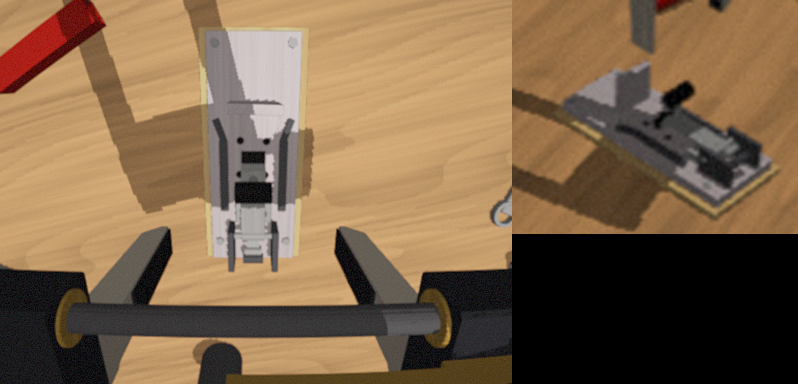

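The clip is down on the leg, with the bar at (253,192), the nose at (253,157) and the mouth-side holes at (240,141) and (267,141). I'll check whether the bracket moved back.

Run:
```python
from h import *
a=-.233;R=np.array([[np.cos(a),np.sin(a)],[-np.sin(a),np.cos(a)]])
for f,pts in(('w7',((240,99),(268,99))),('w8',((240,141),(267,141)))):
    w=load(f);g=255-cv2.cvtColor(w['im'],cv2.COLOR_RGB2GRAY).astype(float);o=[]
    for x,y in pts:
        r=g[y-4:y+5,x-4:x+5];r=np.clip(r-np.median(r)-25,0,None);yy,xx=np.mgrid[-4:5,-4:5];o.append((x+(r*xx).sum()/r.sum(),y+(r*yy).sum()/r.sum()))
    J=(np.array([plane(w,u,.026)[:2] for u in o])-[.5583,.0648])@R.T*1e3
    gp=cv2.undistortPoints  # noqa
    print(f,J.round(1).tolist(),'mean x',J[:,0].mean().round(2),'yaw',np.arctan2(J[0,0]-J[1,0],J[1,1]-J[0,1]).round(3))
w=load('w8');p=plane(w,(253,192),.0745)[:2];print('bar@z74.5',((p-[.5583,.0648])@R.T*1e3).round(1))
```

```text
w7 [[-29.9, -13.4], [-29.2, 10.7]] mean x -29.58 yaw -0.029
w8 [[-30.3, -13.5], [-29.4, 10.6]] mean x -29.89 yaw -0.038
bar@z74.5 [ 3.5 -1.3]
```

The bracket moved about 0.3 mm, well within the pin's 3 mm reach, and it is straight. I'll hand the job in.

```bash
python3 -c "
from h import *
st();print(job.close_job())"
```

```text
23.05 [0.5616 0.0629 0.1648] yaw 1.3385 z [-2.5e-03 -1.0e-04 -1.0e+00] F [-0.2  0.2  0.6] op 0.093
the job is handed in; nothing more can be done
None
```

The bracket is against the stop with the clip resting on it, and I handed the job in at about 23 s of the 69 s allowed. No verdict was reported.

**What I did:**
- I pinched the clip's grip bar, lifted it along its arc to about 0.8 rad and let go. The clip stayed open.
- I gripped the bracket by its upright, set it flat on the bed, slid it between the guides and felt for the stop. The stop is at about jig x = 30 mm. I pressed at about 6 N measured at the wrist for about half a second, then let go.
- I pinched the bar again and eased the clip down at about 0.5 rad/s. The nose met the flat leg at about 0.05 rad, so I let go there and backed off straight up.

**Last checks:**
- **Clip:** it is down on the leg, with the bar at jig x ≈ 3.5 mm, which fits about 0.05 rad. I did not measure its pressing force; I inferred the contact because the bar would not go lower.
- **Bracket:** it moved about 0.3 mm between the press and the end, well within the pin's 3 mm reach.
- **Gripper:** the jaws are open and clear, with only sensor noise on the wrist force.
- **Small disagreement:** the holes in the last picture give the bracket a yaw of about −0.04 rad, while the jaws held it at about 0. This is near pixel accuracy and under the 0.08 limit.
- **Bystanders:** I never reached for the other things and none was seen to move, but I did not measure their positions at the end.

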